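Set a saddle clamp: cap down, screw seated, backed off a quarter turn and held

ROBOT

A 6-joint arm with a two-finger parallel gripper is mounted at the origin on a cart in front of the work surface, level with it; the furniture and walls round the work are solid. World frame = base frame: x ahead of the robot, y to its left, z up, the work surface at z = 0. Lengths are in mm, angles in rad, forces in N, time in s.
With the tool pointing down it reaches from about 275 to 750 mm from the base axis. Payload 10.2 kg.
Tool frame: the origin (TCP) lies on the front face of the gripper's body, between the roots of the fingers; the fingertips stand 73 mm ahead of it and the grasp point (between the pads) lies 54 mm ahead of it; z points along the fingers, y is the line along which they close (so a half turn about z gives the same grasp; the last joint's range is limited). The gripper opens to 85 mm and grips with 20 to 120 N. Pads are 22 mm wide; open, the fingers measure 114 mm over their backs; the gripper's body (76 mm by 85 mm) begins 54 mm behind the grasp point. The pads swing forward as they close: fully open they stand 13 mm farther back than shut.
Start: joints at [-1.371, 0.313, 1.498, -0, 1.331, -0.223], TCP at [215.404, -478.783, 303.894] pointing down, gripper open.
Joint ranges: [-2.94, 2.94], [-0.97, 2.17], [0.19, 2.56], [-1.23, 4.37], [0.02, 3.11], [-2.88, 2.88]. Speed limits (rad/s): [2.39, 2.39, 3.01, 3.14, 3.14, 3.14].

INTERFACE

Orientations are given as a unit quaternion [w, x, y, z].
In Python, from rig import * gives the robot as it stands.
- The arm moves only by the tool step_arm, never from a script. Its argument "plan" is a list of rows, each an object with "offset": the shift along the tool's x, y, z in cm, a list of three; "rot": the turn, a rotation vector about the tool's x, y, z in degrees, a list of three; "gripper": the finger opening in cm, from 0 to 8.54. In form: [{"offset": [x, y, z], "rot": [wx, wy, wz], "gripper": gripper}, ...]. A call has 1 to 12 rows; each row is the pose to reach, as a shift and turn from the pose commanded when the call began, along the tool's axes at that moment; what a row does not reach only later rows make up. A row lasts 1/10 s, in which the tool goes at most 50 mm and 8.59 degrees, less where a joint would pass 70% of its speed; a pose out of reach is approached as far as the arm can. A call with a gripper value outside its range is refused whole. The fingers move at their own pace and stop on an object; "squeeze" is the grip in N (left out, the last holds). Time passes only in rows, so rows that repeat a pose let the fingers close. It gives the time, the measured TCP pose, the force, the opening and the grip force at its end, in the units of the state.
- sense(): the state, without advancing time (a new reading comes with each control period).
- capture(name): name is "scene" or "top" or "wrist"; returns a dict with "color" (480x640x3 uint8, red, green, blue), "depth" (480x640 float32, mm along the optical axis (not along the pixel's ray), 0 where there is no reading), "vertical_fov" (degrees; the focal length in pixels is half the picture's height over the tangent of half this angle, whatever the lens; pixels are square), "cx", "cy" (the principal point, pixels), "rvec" (rotation vector, rad) and "tvec" (3), from world to camera coordinates, as OpenCV has them; the wrist camera has in their place "mount" (4x4, takes a point from camera to tool coordinates, whose origin is the TCP and whose axes are the flange's). Camera axes: x right, y down, z forward; pixel columns grow to the right and rows downward; lengths in mm; the calibration is good to about 2 mm. A picture is of the moment at which its call begins: read the wrist's pose just before it.
- finish_job(): hands the job in; it is judged then, once.
The state is a dict: "time_s": time; "joints": joint angles; "dq": joint speeds; "tau": joint torques, N m; "eef_pos": TCP position; "ee_rot": TCP orientation; "force": force on the tool from outside, world axes, zero at the start; "wrist_torque": the same for the moment, N m; "grip_width": opening from 0.0 (shut) to 1.0 (fully open); "grip_force": force on a finger pad.
Only numpy, scipy, OpenCV 4.12 (cv2) and the standard library are available. Lean on these libraries where they do the work, as an engineer would, in place of code of your own. Each camera call takes 0.05 s, during which the arm holds its last target. There are 200 camera calls.

TASK

The yellow screwdriver is loaded in the small blue saddle clamp: swing the clamp's cap fully down, turn the black wing screw on it clockwise until it seats, then back it off a quarter turn so the screwdriver can still be rotated. Finish while still gripping the wing screw at that setting, so that a colleague can nip up the locknut. Leave the screwdriver in its groove and do not disturb the tub of screws, the bowl or the pliers.

Things in the scene. Friction and masses are not known exactly. Their poses are not given: they have to be found in the camera images.
- clamp: Blue and bare-metal saddle clamp, fixed to the work surface. Base plate 124 (x) x 92 (y) x 11 mm, origin under its centre on the work surface, z up. Hinge ears at +x, the screwdriver's groove along y through the middle (groove floor z = 16 mm, centred at x = +4 mm), front block at x = -36 mm, top at z = 44 mm, on which the shut cap rests. The highest part of the shut clamp is the wing screw, 90 mm.
- cap_body (a joint): The cap's hinge, rad: 0 = fully down (a hard stop on the front block), positive = lifted. Starts at 0.4 to 0.8. A stiff hinge: the cap stays where it is left; pressing the tab down takes about 2 N.
- cap_hinge (a point): A point on the cap's hinge axis, at x = +48, y = 0, z = 48 mm of the clamp. Its axes turn with the cap and are those of the clamp when the cap is down; y is the hinge axis. The cap is a bare-metal strap 34 mm wide and 8 mm thick (4 mm either side of the axis), reaching to 145 mm from the axis along its -x.
- cap_tab (a point): Middle of the top face of the cap's orange thumb tab (26 x 44 mm) at its free end, 132 mm from the hinge axis along the cap's -x; z is square to the top face, away from the strap. At x = -84, z = 52 mm of the clamp when the cap is down. Press here to close; the wing screw axis stands 48 mm nearer to the hinge.
- screw_body (a joint): Turn of the wing screw in the cap, rad: grows clockwise seen from above (tightening), hard stop (seated) at 4.0, lowest 0. Starts at 1.7 to 3.3. Friction about 0.06 N m; it stays where it is left and neither rises nor sinks noticeably.
- screw_grip (a point): Grip point of the black wing screw, on its axis. The wing is a flat upright bar 36 mm long (the point's x), 10 mm thick (its y), from 18 mm below to 12 mm above this point; white dot on the +x end of its top. Turns with the screw. 26 mm above the cap's top face and, with the cap down, at x = -36, y = 0, z = 78 mm of the clamp. A brass locknut 22 mm wide lies under it, up to 22 mm below this point.
- driver_mid (a point): Middle of the yellow handle (27 mm thick, 97 mm long along the point's y) of the screwdriver that lies loose in the groove, its blade towards the clamp's -y; at x = +4, y = -6 to +6, z = 29 mm of the clamp. To be left there.
- jar_mid (a point): Middle, half-way up, of the clear round tub of screws, 88 mm wide, 61 mm high. To be left alone.
- bowl_mid (a point): Middle, half-way up, of the turned wooden bowl, 88 mm wide, 34 mm high. To be left alone.
- pliers_mid (a point): Middle of the red-handled pliers, 54 x 182 x 10 mm, lying flat. To be left alone.

How it is judged (in metres and radians):
On the way, in this order (a step that is already met when the one before it is completed fails the run):
1. the cap is fully down (value of joint cap_body below 0.06 rad), for 0.2 s.
2. the wing screw is seated, the cap still down (value of joint screw_body above 3.94 rad and value of joint cap_body below 0.06 rad), for 0.1 s.
At the end, for the whole second after the job is handed in: The fingers are still gripping the wing screw (more than 2 N), which stands still a quarter turn (90 degrees, give or take 11) back from its seat; the cap is fully down (within 0.06 rad) and the screwdriver lies in its groove (within 30 mm along it) (value of joint screw_body between 2.23 and 2.63 rad and velocity of joint screw_body between -0.05 and 0.05 rad/s and contact force between the fingers and screw_body above 2 N and value of joint cap_body below 0.06 rad and z of driver_mid in the frame of clamp between 0.024 and 0.034 m and y of driver_mid in the frame of clamp between -0.03 and 0.03 m); the arm keeps its last pose, push and grip.
It fails at once if the tub of screws, the bowl or the pliers are moved by more than 30 mm (distance of any of jar_mid, bowl_mid, pliers_mid from where it was at the start of the episode above 0.03 m).
It also fails if it takes over 61 s, if anything falls off the work surface, if the arm or the gripper's body presses on something with over 40 N, if the wrist force passes 120 N, or if a joint passes its speed limit or range.

## Working session

There is one attempt and no reset: what is moved stays moved. The work goes in short steps, Python scripts to look and compute and a tool call to move; the robot and the scene stay as the last step left them, time stands still between calls to the robot, and variables do not carry over. Pictures are saved under pics/ and viewed, at most 10 in all, crops included, and the job is handed in when it is done.

Besides the shell and the picture viewer there is one more tool, called as name([rows], argument=value, ...), one row to a line, values as JSON. step_arm: Moves the arm, as the interface text tells. Its arguments: {"type":"object","properties":{"plan":{"type":"array"},"squeeze":{"type":"number"}},"required":["plan"]}

```bash
mkdir -p pics
cat > h.py <<'E'
from rig import *
import numpy as np, cv2
from scipy.spatial.transform import Rotation as R
def f(c): return 240/np.tan(np.radians(c["vertical_fov"])/2)
def T(c,s=None):
    M=np.eye(4)
    if "mount" in c:
        q=s["ee_rot"]; W=np.eye(4); W[:3,:3]=R.from_quat(np.roll(q,-1)).as_matrix(); W[:3,3]=s["eef_pos"]
        return W@np.array(c["mount"])
    Rm=R.from_rotvec(np.ravel(c["rvec"])).as_matrix(); M[:3,:3]=Rm.T; M[:3,3]=-Rm.T@np.ravel(c["tvec"]); return M
def cloud(c,s=None):
    d=c["depth"]; v,u=np.mgrid[:480,:640]; F=f(c)
    P=np.stack([(u-c["cx"])/F*d,(v-c["cy"])/F*d,d],-1); M=T(c,s)
    W=P@M[:3,:3].T+M[:3,3]; W[d==0]=np.nan; return W
def onplane(c,u,v,z,s=None):
    M=T(c,s);r=M[:3,:3]@np.array([(u-c["cx"])/f(c),(v-c["cy"])/f(c),1.]); return M[:3,3]+r*(z-M[2,3])/r[2]
def save(c,n): cv2.imwrite(f"pics/{n}.png",c["color"][:,:,::-1])
E
python3 - <<'E'
from h import *
print(sense())
for n in("scene","top"):
    c=capture(n); save(c,n); np.save(n+".npy",c,allow_pickle=True); print(n,T(c)[:3,3],f(c))
E
```

```text
{'time_s': 0.0, 'joints': array([-1.37141523e+00,  3.13471356e-01,  1.49848778e+00,  6.22405266e-05,
        1.33103969e+00, -2.23400369e-01]), 'dq': array([-0.00083553, -0.00091934, -0.00132867,  0.00156904,  0.00099188,
       -0.00060191]), 'tau': array([-5.87933046e-04, -4.12262821e+01, -2.59741312e+01, -2.52825512e-04,
        4.12146954e-03,  9.47549154e-06]), 'eef_pos': array([ 215.36856702, -478.59044421,  303.30501337]), 'ee_rot': array([-7.02673609e-04,  9.77741370e-01,  2.09812580e-01,  3.86663290e-05]), 'force': array([-0.21551452,  0.38649474,  0.88729057]), 'wrist_torque': array([ 4.03342282e-03, -5.88294912e-05,  5.06279673e-02]), 'grip_force': 0.0, 'grip_width': 0.9996075334905516}
scene [-21.88162288 410.24433559 671.01745234] 497.6688970908262
top [3.33529905e+02 5.58413913e-01 1.06749208e+03] 525.8732868107645
```

View pics/scene.png

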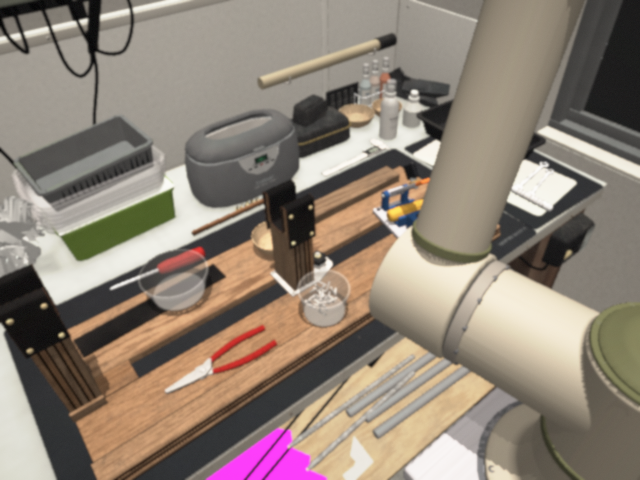

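View pics/top.png

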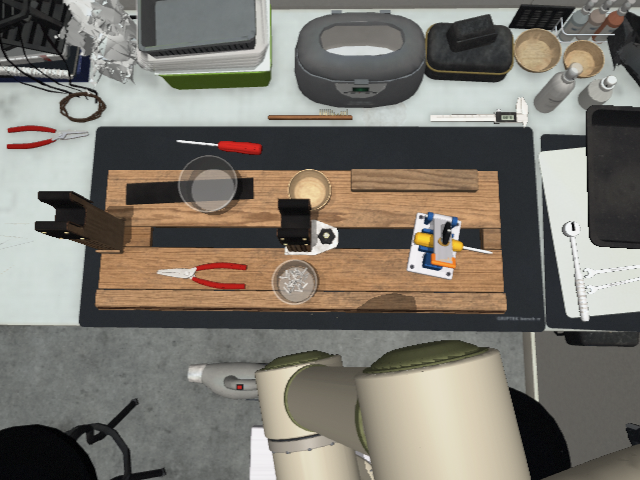

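Top view (up = +x, left = +y): the clamp is at about (434,245), with its hinge ears on the far side at (437,220), the orange tab near (443,263), and the black wing near (447,230). The pliers (205,273), tub (295,282) and bowl (310,190) are all well to the left. The arm hides part of the scene view.

Run:
```python
from h import *
c=np.load("top.npy",allow_pickle=True).item()
W=cloud(c); col=c["color"]
cv2.imwrite("pics/crop.png",cv2.resize(col[200:290,395:505,::-1],None,fx=7,fy=6.6,interpolation=cv2.INTER_CUBIC)[:600,:800])
hsv=cv2.cvtColor(col,cv2.COLOR_RGB2HSV); roi=np.zeros((480,640),bool); roi[205:285,400:470]=1
def st(n,m):
    m=m&roi; P=W[m]; v,u=np.nonzero(m); print(n,m.sum(),"px",u.mean(),v.mean(),"med",np.nanmedian(P,0),"min",np.nanmin(P,0),"max",np.nanmax(P,0))
H,S,V=[hsv[...,i].astype(int) for i in range(3)]
st("orange",(H>5)&(H<19)&(S>190)&(V>150))
st("yellow",(H>=19)&(H<32)&(S>150)&(V>120))
st("blue",(H>95)&(H<125)&(S>120))
w=(S<40)&(V>190)&roi&(W[...,2]<30)
w=cv2.morphologyEx(w.astype(np.uint8),cv2.MORPH_OPEN,np.ones((2,2)))
st("white",w>0)
st("black",(V<50)&(W[...,2]>60))
m=roi&(W[...,2]>40); 
pl=W[(w>0)]; r=cv2.minAreaRect(pl[:,:2].astype(np.float32)); print(r, cv2.boxPoints(r))
```

```text
orange 122 px 441.87704918032784 262.28688524590166 med [ 454.8136551  -188.99001577  145.84135988] min [ 447.76481044 -214.44655556  131.33630548] max [ 472.58986555 -171.53078274  150.98893784]
yellow 346 px 434.5635838150289 241.21387283236993 med [ 510.83180561 -186.90066455   39.34458093] min [ 491.06362456 -255.52155697   22.57913327] max [ 530.93460829 -160.98175293  120.90959915]
blue 354 px 431.25141242937855 243.57909604519773 med [ 497.34502264 -186.68971778   39.63601958] min [ 457.35882671 -239.70222979   13.30043268] max [ 567.38808206 -171.04344339   59.87406118]
white 782 px 428.9347826086956 253.38491048593352 med [ 480.61127295 -178.92499424   10.85132996] min [ 440.63369202 -269.65403119  -41.51825309] max [ 573.27181055 -152.0883845   133.53977913]
black 116 px 446.01724137931035 232.75 med [ 509.16181988 -201.48318906  133.66428324] min [ 493.3119261  -210.2314519   112.66269055] max [ 532.70949929 -196.74321345  145.87871281]
((nan, nan), (0.0, 0.0), 0.0) [[nan nan]
 [nan nan]
 [nan nan]
 [nan nan]]
```

View pics/crop.png

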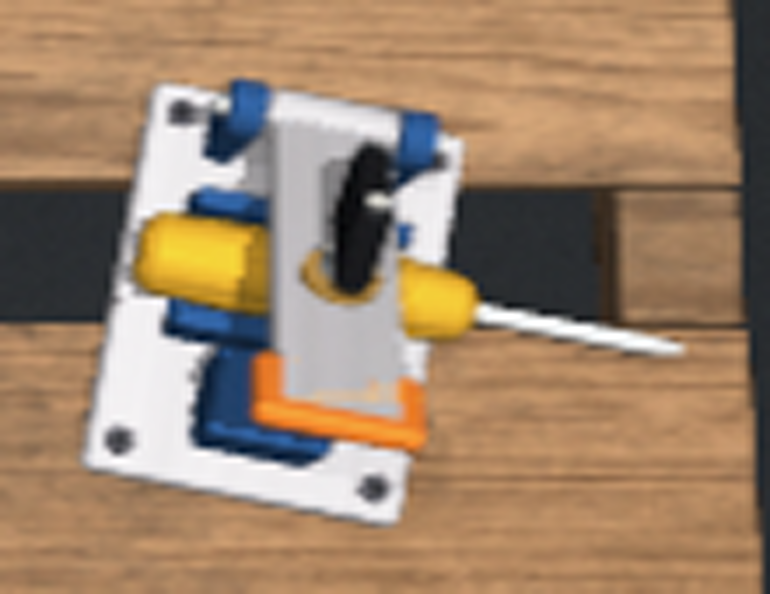

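The crop shows the base plate corners at crop (155,88), (460,140), (395,522) and (85,462). The wing is black around (360,220), with its white dot at the near end of its top edge (378,200). The tab edge runs from (255,400) to (425,440).

Run:
```python
from h import *
c=np.load("top.npy",allow_pickle=True).item()
P=np.array([onplane(c,395+u/7-.45,200+v/6.6-.45,11) for u,v in((155,88),(460,140),(395,522),(85,462))])
print(P.round(1)); ctr=P.mean(0)
print([np.linalg.norm(P[i]-P[i-1]).round(1) for i in range(4)])
ex=(P[0]+P[1]-P[2]-P[3])[:2]; yaw=np.arctan2(ex[1],ex[0]); ey=(P[0]+P[3]-P[1]-P[2])[:2]; print("ctr",ctr,"yaw",np.degrees(yaw),np.degrees(np.arctan2(-ey[0],ey[1])))
C=R.from_euler("z",yaw).as_matrix()
W=cloud(c);col=c["color"];hsv=cv2.cvtColor(col,cv2.COLOR_RGB2HSV)
o=ctr*[1,1,0]
L=(W-o)@C
H,S,V=[hsv[...,i].astype(int) for i in range(3)]
roi=np.zeros((480,640),bool); roi[205:285,400:470]=1
m=roi&(S<60)&(V>100)&(L[...,2]>60)&(abs(L[...,1])<16)
q=L[m]; print("strap",len(q)); k=np.polyfit(q[:,0],q[:,2],1); print(k,"angle",np.arctan(-k[0]), "z at x=48",np.polyval(k,48), "ymid",np.median(q[:,1]),q[:,1].min(),q[:,1].max())
m=roi&(H>5)&(H<19)&(S>190)&(V>150)
q=L[m]; print("orange",q.min(0),q.max(0),np.median(q,0))
a=np.arctan(-k[0])
def cap(x,z): return np.array([48+x*np.cos(a)+z*np.sin(a),0,48-x*np.sin(a)+z*np.cos(a)])
for n,p in(("tab",cap(-132,4)),("grip",cap(-84,30))): print(n,p,o+C@p)
for n,p in(("tab0",(-84,0,52)),("grip0",(-36,0,78)),("hinge",(48,0,48))): print(n,o+C@np.array(p))
s=sense();print(R.from_quat(np.roll(s["ee_rot"],-1)).as_matrix().round(3))
```

```text
[[ 575.7 -170.1   11. ]
 [ 559.7 -258.2   11. ]
 [ 441.2 -235.4   11. ]
 [ 458.8 -147.5   11. ]]
[np.float64(119.1), np.float64(89.6), np.float64(120.6), np.float64(89.6)]
ctr [ 508.83126755 -202.82942973   11.        ] yaw -10.931158761403031 -10.795372933805325
strap 509
[ -0.87149405 100.13738045] angle 0.7168408774918363 z at x=48 58.30566587541934 ymid 3.762911202794205 -15.978777022234128 15.964647485525497
orange [nan nan nan] [nan nan nan] [nan nan nan]
tab [-48.88480139   0.         137.74037698] [ 460.83344505 -193.55943287  137.74037698]
grip [  4.38384588   0.         125.80508402] [ 513.13557176 -203.66073591  125.80508402]
tab0 [ 426.35538597 -186.90055788   52.        ]
grip0 [ 473.48446116 -196.00277037   78.        ]
hinge [ 555.96034274 -211.93164221   48.        ]
[[ 0.912  0.41  -0.   ]
 [ 0.41  -0.912  0.001]
 [ 0.    -0.001 -1.   ]]
```

step_arm([
  {"offset": [33.8,-16.1,0],"rot": [0,0,-73],"gripper": 0},
  {"offset": [33.8,-16.1,0],"rot": [0,0,-73],"gripper": 0},
  {"offset": [33.8,-16.1,0],"rot": [0,0,-73],"gripper": 0},
  {"offset": [33.8,-16.1,0],"rot": [0,0,-73],"gripper": 0},
  {"offset": [33.8,-16.1,0],"rot": [0,0,-73],"gripper": 0},
  {"offset": [33.8,-16.1,0],"rot": [0,0,-73],"gripper": 0},
  {"offset": [33.8,-16.1,0],"rot": [0,0,-73],"gripper": 0},
  {"offset": [33.8,-16.1,0],"rot": [0,0,-73],"gripper": 0},
  {"offset": [33.8,-16.1,0],"rot": [0,0,-73],"gripper": 0},
  {"offset": [33.8,-16.1,0],"rot": [0,0,-73],"gripper": 0},
  {"offset": [33.8,-16.1,0],"rot": [0,0,-73],"gripper": 0},
  {"offset": [33.8,-16.1,0],"rot": [0,0,-73],"gripper": 0},
])

```text
time_s: 1.3
eef_pos: [457.3, -193.7, 303.8]
ee_rot: [-0.0, 0.662, 0.749, -0.0]
force: [-0.3, 0.1, 0.4]
grip_width: -0.001
grip_force: 0.0
```

step_arm([
  {"offset": [0,0,0],"rot": [0,0,-72],"gripper": 0},
  {"offset": [0,0,0],"rot": [0,0,-72],"gripper": 0},
  {"offset": [0,0,0],"rot": [0,0,-72],"gripper": 0},
  {"offset": [0,0,0],"rot": [0,0,-72],"gripper": 0},
  {"offset": [0,0,0],"rot": [0,0,-72],"gripper": 0},
  {"offset": [0,0,0],"rot": [0,0,-72],"gripper": 0},
  {"offset": [0,0,0],"rot": [0,0,-72],"gripper": 0},
  {"offset": [0,0,0],"rot": [0,0,-72],"gripper": 0},
  {"offset": [0,0,0],"rot": [0,0,-72],"gripper": 0},
  {"offset": [0,0,0],"rot": [0,0,-72],"gripper": 0},
])

```text
time_s: 2.3
eef_pos: [457.3, -193.7, 303.9]
ee_rot: [0.0, 0.095, 0.996, 0.0]
force: [0.5, -0.0, -0.6]
grip_width: 0.004
grip_force: 0.0
```

Run:
```python
from h import *
s=sense();c=capture("wrist");save(c,"w1");np.save("w1.npy",(c,s),allow_pickle=True)
print(s["time_s"],s["joints"],s["eef_pos"],np.array(c["mount"]).round(2)); print(R.from_quat(np.roll(s["ee_rot"],-1)).as_matrix().round(3))
```

```text
2.3 [-6.37002269e-01  2.50356608e-01  1.58049691e+00  3.38372687e-05
  1.31074974e+00 -2.01812367e+00] [ 457.32494858 -193.69195692  303.91678943] [[ -0.    -0.95  -0.3   77.45]
 [  1.    -0.    -0.    -0.83]
 [ -0.    -0.3    0.95 -68.68]
 [  0.     0.     0.     1.  ]]
[[-0.982  0.189  0.   ]
 [ 0.189  0.982  0.   ]
 [-0.     0.    -1.   ]]
```

View pics/w1.png

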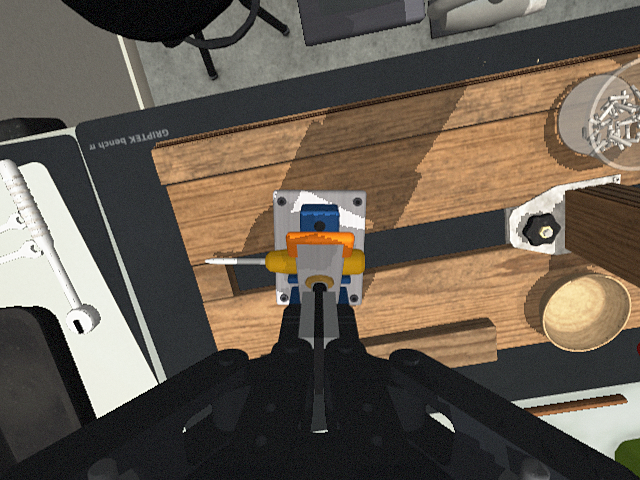

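The wrist view shows the clamp squarely ahead, with the plate spanning columns 275–365 and the orange tab at (320,240). The tool is centred on the clamp's y = 0. Next I press the tab along its arc.

step_arm([
  {"offset": [0.2,0,4.5],"rot": [0,0,0],"gripper": 0},
  {"offset": [0.2,0,8.5],"rot": [0,0,0],"gripper": 0},
  {"offset": [0.4,0,9.5],"rot": [0,0,0],"gripper": 0},
  {"offset": [0.6,0,10.5],"rot": [0,0,0],"gripper": 0},
  {"offset": [1.4,0,11.6],"rot": [0,0,0],"gripper": 0},
  {"offset": [2.0,0,12.8],"rot": [0,0,0],"gripper": 0},
  {"offset": [2.4,0,14.0],"rot": [0,0,0],"gripper": 0},
  {"offset": [2.8,0,15.3],"rot": [0,0,0],"gripper": 0},
  {"offset": [3.0,0,16.4],"rot": [0,0,0],"gripper": 0},
  {"offset": [3.1,0,17.0],"rot": [0,0,0],"gripper": 0},
  {"offset": [3.1,0,17.0],"rot": [0,0,0],"gripper": 0},
])

```text
time_s: 3.45
eef_pos: [427.2, -187.6, 133.8]
ee_rot: [-0.0, 0.094, 0.996, 0.0]
force: [0.6, 0.2, 0.1]
grip_width: -0.002
grip_force: 0.0
```

step_arm([
  {"offset": [0,0,0.4],"rot": [0,0,0],"gripper": 0},
  {"offset": [0,0,0.7],"rot": [0,0,0],"gripper": 0},
  {"offset": [0,0,0.9],"rot": [0,0,0],"gripper": 0},
])

```text
time_s: 3.75
eef_pos: [427.2, -187.6, 124.9]
ee_rot: [0.0, 0.094, 0.996, -0.0]
force: [0.0, -0.1, 1.8]
grip_width: -0.001
grip_force: 0.7
```

step_arm([
  {"offset": [0,0,0.2],"rot": [0,0,0],"gripper": 0},
  {"offset": [0,0,0.3],"rot": [0,0,0],"gripper": 0},
  {"offset": [0,0,0.3],"rot": [0,0,0],"gripper": 0},
])

```text
time_s: 4.05
eef_pos: [427.3, -187.7, 124.1]
ee_rot: [0.0, 0.094, 0.996, -0.0]
force: [-9.9, 4.5, 31.6]
grip_width: 0.002
grip_force: 15.7
```

The cap has reached its stop at 31 N. I'll lift and back off to look at the wing.

step_arm([
  {"offset": [0,0,-4.5],"rot": [0,0,0],"gripper": 0},
  {"offset": [0,0,-9],"rot": [0,0,0],"gripper": 0},
  {"offset": [-3,0,-12],"rot": [0,0,0],"gripper": 0},
  {"offset": [-7,0,-14],"rot": [0,0,0],"gripper": 0},
  {"offset": [-10,0,-14],"rot": [0,0,0],"gripper": 0},
  {"offset": [-10,0,-14],"rot": [0,0,0],"gripper": 0},
])

```text
time_s: 4.65
eef_pos: [527.5, -206.4, 261.6]
ee_rot: [0.001, 0.093, 0.996, -0.0]
force: [-0.6, 0.3, -0.2]
grip_width: -0.001
grip_force: 0.0
```

Run:
```python
from h import *
s=sense();c=capture("wrist");save(c,"w2");np.save("w2.npy",(c,s),allow_pickle=True)
print(s["eef_pos"],s["joints"])
W=cloud(c,s);hsv=cv2.cvtColor(c["color"],cv2.COLOR_RGB2HSV)
M=R.from_quat(np.roll(s["ee_rot"],-1)).as_matrix()
m=(hsv[...,2]<60)&(np.linalg.norm(W[...,:2]-[473.5,-196],axis=-1)<45)&(W[...,2]>81)&(W[...,2]<97)
n,l,st,ce=cv2.connectedComponentsWithStats(m.astype(np.uint8))
for i in range(1,n):
    if st[i,4]<60: continue
    P=W[l==i]; r=cv2.minAreaRect(P[:,:2].astype(np.float32)); d=P[:,:2]-P[:,:2].mean(0); e=np.linalg.eigh(d.T@d)[1][:,1]
    print(st[i],ce[i],P.mean(0),np.nanpercentile(P[:,2],[5,50,95]),r,"axis deg",np.degrees(np.arctan2(e[1],e[0])))
cv2.imwrite("pics/w2c.png",cv2.resize(c["color"][100:340,160:480,::-1],None,fx=2.4,fy=2.4,interpolation=cv2.INTER_CUBIC))
```

```text
[ 527.52332844 -206.41569835  261.61859073] [-5.79891318e-01  4.37323540e-01  1.43306162e+00  4.36329166e-04
  1.26999762e+00 -1.96365445e+00]
[311 125  16  57 738] [318.36178862 154.79810298] [ 473.41789066 -197.01255235   87.48444939] [84.96531655 87.69659081 89.18540019] ((472.81927490234375, -196.7677459716797), (9.666473388671875, 34.897823333740234), 78.98462677001953) axis deg 169.10992993169603
```

View pics/w2c.png

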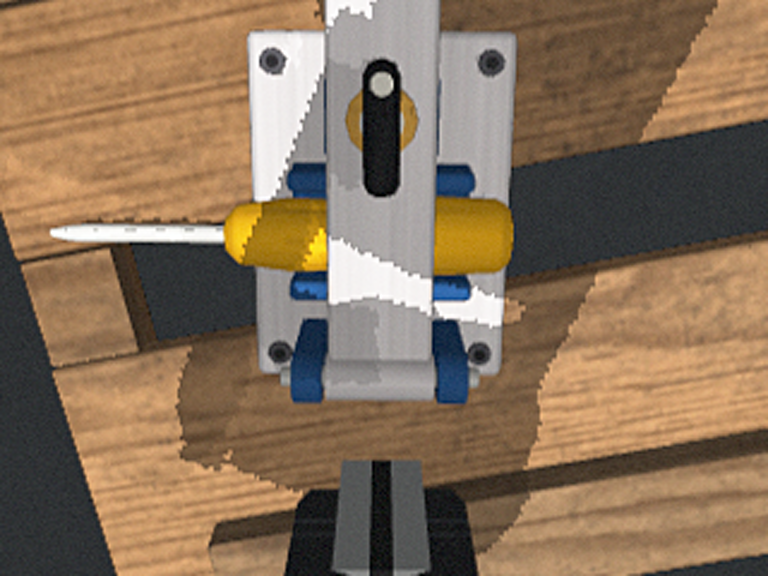

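The crop shows the cap fully down and the wing lying along the tool's x, centred at crop (381,128), with the dot end away from the hinge. The measured centre (473.3,-196.9) and top height 88–90 mm match the expected values. Next I descend with the fingers open and grip.

step_arm([
  {"offset": [3,-0.1,1],"rot": [0,0,0],"gripper": 5},
  {"offset": [5.5,-0.1,2],"rot": [0,0,0],"gripper": 5},
  {"offset": [5.5,-0.1,5],"rot": [0,0,0],"gripper": 5},
  {"offset": [5.5,-0.1,8],"rot": [0,0,0],"gripper": 5},
  {"offset": [5.5,-0.1,11],"rot": [0,0,0],"gripper": 5},
  {"offset": [5.5,-0.1,12.8],"rot": [0,0,0],"gripper": 5},
  {"offset": [5.5,-0.1,12.8],"rot": [0,0,0],"gripper": 0},
  {"offset": [5.5,-0.1,12.8],"rot": [0,0,0],"gripper": 0},
  {"offset": [5.5,-0.1,12.8],"rot": [0,0,0],"gripper": 0},
  {"offset": [5.5,-0.1,12.8],"rot": [0,0,0],"gripper": 0},
  {"offset": [5.5,-0.1,12.8],"rot": [0,0,0],"gripper": 0},
], squeeze=40)

```text
time_s: 5.8
eef_pos: [471.4, -196.1, 135.2]
ee_rot: [0.001, 0.094, 0.996, 0.0]
force: [0.4, 6.8, 3.2]
grip_width: 0.107
grip_force: 56.7
```

```bash
cat > st.py <<'E'
from h import *
s=sense();M=R.from_quat(np.roll(s["ee_rot"],-1)).as_matrix()
print(s["time_s"],s["eef_pos"].round(1),"yaw",np.degrees(np.arctan2(M[1,0],M[0,0])).round(2),"F",s["force"].round(1),"T",s["wrist_torque"].round(3),"tau6",s["tau"][5].round(3),"w",s["grip_width"]*85.4,"gf",s["grip_force"],"q6",s["joints"][5])
E
python3 st.py
```

```text
5.8 [ 471.4 -196.1  135.2] yaw 169.22 F [0.4 6.8 3.2] T [ 1.02  -0.091 -0.066] tau6 -0.049 w 9.109841612585958 gf 56.66139900684357 q6 -2.0082576854072753
```

Gripped at 9 mm, but about 2 mm off-centre along the wing, so I'll re-centre and close again.

step_arm([
  {"offset": [0,0,0],"rot": [0,0,0],"gripper": 2.5},
  {"offset": [0,0,0],"rot": [0,0,0],"gripper": 2.5},
  {"offset": [-0.2,0.05,0.1],"rot": [0,0,0],"gripper": 2.5},
  {"offset": [-0.2,0.05,0.1],"rot": [0,0,0],"gripper": 0},
  {"offset": [-0.2,0.05,0.1],"rot": [0,0,0],"gripper": 0},
  {"offset": [-0.2,0.05,0.1],"rot": [0,0,0],"gripper": 0},
  {"offset": [-0.2,0.05,0.1],"rot": [0,0,0],"gripper": 0},
], squeeze=40)

```text
time_s: 6.5
eef_pos: [473.4, -196.3, 133.0]
ee_rot: [0.0, 0.094, 0.996, 0.0]
force: [2.4, 4.9, 1.4]
grip_width: 0.109
grip_force: 39.1
```

```bash
python3 st.py
```

```text
6.5 [ 473.4 -196.3  133. ] yaw 169.21 F [2.4 4.9 1.4] T [ 0.775 -0.369 -0.042] tau6 -0.044 w 9.311311835948983 gf 39.138536006212234 q6 -2.0056674944243893
```

Good. Now clockwise from above, which is + about tool z.

step_arm([
  {"offset": [0,0,0],"rot": [0,0,4],"gripper": 0},
  {"offset": [0,0,0],"rot": [0,0,8],"gripper": 0},
  {"offset": [0,0,0],"rot": [0,0,12],"gripper": 0},
  {"offset": [0,0,0],"rot": [0,0,16],"gripper": 0},
  {"offset": [0,0,0],"rot": [0,0,20],"gripper": 0},
  {"offset": [0,0,0],"rot": [0,0,24],"gripper": 0},
  {"offset": [0,0,0],"rot": [0,0,28],"gripper": 0},
  {"offset": [0,0,0],"rot": [0,0,30],"gripper": 0},
  {"offset": [0,0,0],"rot": [0,0,30],"gripper": 0},
])

```text
time_s: 7.4
eef_pos: [473.4, -196.5, 133.0]
ee_rot: [0.0, 0.349, 0.937, 0.0]
force: [2.2, 4.6, 3.6]
grip_width: 0.107
grip_force: 39.2
```

```bash
python3 st.py
```

```text
7.4 [ 473.4 -196.5  133. ] yaw 139.2 F [2.2 4.6 3.6] T [ 0.663 -0.279 -0.003] tau6 0.316 w 9.144683658435047 gf 39.210025370121 q6 -1.481801112656555
```

step_arm([
  {"offset": [0,0,0],"rot": [0,0,4],"gripper": 0},
  {"offset": [0,0,0],"rot": [0,0,8],"gripper": 0},
  {"offset": [0,0,0],"rot": [0,0,12],"gripper": 0},
  {"offset": [0,0,0],"rot": [0,0,12],"gripper": 0},
])

```text
time_s: 7.8
eef_pos: [473.3, -196.6, 133.0]
ee_rot: [0.0, 0.444, 0.896, 0.0]
force: [1.6, 4.9, 2.6]
grip_width: 0.106
grip_force: 39.3
```

```bash
python3 st.py
```

```text
7.8 [ 473.3 -196.6  133. ] yaw 127.24 F [1.6 4.9 2.6] T [ 0.707 -0.201 -0.059] tau6 0.645 w 9.088090536358793 gf 39.26645055413246 q6 -1.2729538573350498
```

step_arm([
  {"offset": [0,0,0],"rot": [0,0,3],"gripper": 0},
  {"offset": [0,0,0],"rot": [0,0,6],"gripper": 0},
  {"offset": [0,0,0],"rot": [0,0,6],"gripper": 0},
])

```text
time_s: 8.1
eef_pos: [473.3, -196.6, 133.0]
ee_rot: [-0.0, 0.49, 0.872, 0.0]
force: [0.6, 4.4, 3.1]
grip_width: 0.109
grip_force: 39.3
```

```bash
python3 st.py
```

```text
8.1 [ 473.3 -196.6  133. ] yaw 121.32 F [0.6 4.4 3.1] T [ 0.707 -0.231 -0.052] tau6 0.458 w 9.335427016672996 gf 39.32908907532692 q6 -1.1697115215483467
```

step_arm([
  {"offset": [0,0,0],"rot": [0,0,3],"gripper": 0},
  {"offset": [0,0,0],"rot": [0,0,6],"gripper": 0},
  {"offset": [0,0,0],"rot": [0,0,6],"gripper": 0},
])

```text
time_s: 8.4
eef_pos: [473.2, -196.5, 133.0]
ee_rot: [-0.0, 0.534, 0.846, -0.0]
force: [1.0, 4.5, 5.3]
grip_width: 0.112
grip_force: 63.8
```

```bash
python3 st.py
```

```text
8.4 [ 473.2 -196.5  133. ] yaw 115.49 F [1.  4.5 5.3] T [ 0.852 -0.175  0.998] tau6 1.509 w 9.594461400190763 gf 63.82158029358834 q6 -1.0668941337704698
```

step_arm([
  {"offset": [0,0,0],"rot": [0,0,3],"gripper": 0},
  {"offset": [0,0,0],"rot": [0,0,6],"gripper": 0},
  {"offset": [0,0,0],"rot": [0,0,6],"gripper": 0},
])

```text
time_s: 8.7
eef_pos: [473.7, -197.3, 133.3]
ee_rot: [0.001, 0.577, 0.817, -0.001]
force: [2.9, -0.9, 3.0]
grip_width: 0.11
grip_force: 116.9
```

```bash
python3 st.py
```

```text
8.7 [ 473.7 -197.3  133.3] yaw 109.55 F [ 2.9 -0.9  3. ] T [-0.09  -0.438  1.537] tau6 2.032 w 9.361683539724073 gf 116.92964516782013 q6 -0.9629056927425844
```

The torque rose sharply (1.0, then 1.5 N m) past yaw of about 120°. That matches the expected seat angle of 119.9°, so the screw is seated. I back off to tool yaw 210°.

step_arm([
  {"offset": [0,0,0],"rot": [0,0,-4],"gripper": 0},
  {"offset": [0,0,0],"rot": [0,0,-10],"gripper": 0},
  {"offset": [0,0,0],"rot": [0,0,-15],"gripper": 0},
  {"offset": [0,0,0],"rot": [0,0,-20],"gripper": 0},
  {"offset": [0,0,0],"rot": [0,0,-25],"gripper": 0},
  {"offset": [0,0,0],"rot": [0,0,-30],"gripper": 0},
  {"offset": [0,0,0],"rot": [0,0,-35],"gripper": 0},
  {"offset": [0,0,0],"rot": [0,0,-40],"gripper": 0},
  {"offset": [0,0,0],"rot": [0,0,-45],"gripper": 0},
  {"offset": [0,0,0],"rot": [0,0,-50],"gripper": 0},
  {"offset": [0,0,0],"rot": [0,0,-50],"gripper": 0},
])

```text
time_s: 9.8
eef_pos: [473.3, -196.4, 133.0]
ee_rot: [0.0, 0.178, 0.984, 0.001]
force: [2.8, 4.5, 4.1]
grip_width: 0.112
grip_force: 39.6
```

```bash
python3 st.py
```

```text
9.8 [ 473.3 -196.4  133. ] yaw 159.48 F [2.8 4.5 4.1] T [ 0.918 -0.393  0.059] tau6 -0.71 w 9.596810216336694 gf 39.6204873919487 q6 -1.8363674197749553
```

step_arm([
  {"offset": [0,0,0],"rot": [0,0,-5],"gripper": 0},
  {"offset": [0,0,0],"rot": [0,0,-10],"gripper": 0},
  {"offset": [0,0,0],"rot": [0,0,-15],"gripper": 0},
  {"offset": [0,0,0],"rot": [0,0,-20],"gripper": 0},
  {"offset": [0,0,0],"rot": [0,0,-25],"gripper": 0},
  {"offset": [0,0,0],"rot": [0,0,-30],"gripper": 0},
  {"offset": [0,0,0],"rot": [0,0,-35],"gripper": 0},
  {"offset": [0,0,0],"rot": [0,0,-40],"gripper": 0},
  {"offset": [0,0,0],"rot": [0,0,-45],"gripper": 0},
  {"offset": [0,0,0],"rot": [0,0,-50],"gripper": 0},
  {"offset": [0,0,0],"rot": [0,0,-50],"gripper": 0},
  {"offset": [0,0,0],"rot": [0,0,-50],"gripper": 0},
])

```text
time_s: 11.0
eef_pos: [473.3, -196.1, 133.0]
ee_rot: [0.0, -0.253, 0.967, 0.001]
force: [3.4, 6.5, 3.5]
grip_width: 0.109
grip_force: 39.6
```

```bash
python3 st.py
python3 - <<'E'
from h import *
s=sense();c=capture("wrist");t=capture("top");np.save("w3.npy",(c,s,t),allow_pickle=True)
a=c["color"][100:480,100:540,::-1];a=cv2.resize(a,(440,380)); b=cv2.resize(t["color"][200:290,395:485,::-1],(360,380),interpolation=cv2.INTER_CUBIC)
cv2.imwrite("pics/w3.png",np.hstack([a,b]))
E
```

```text
11.0 [ 473.3 -196.1  133. ] yaw -150.65 F [3.4 6.5 3.5] T [ 1.106 -0.371  0.018] tau6 0.001 w 9.282265832473167 gf 39.60533156991005 q6 -2.7067182260240203
```

View pics/w3.png

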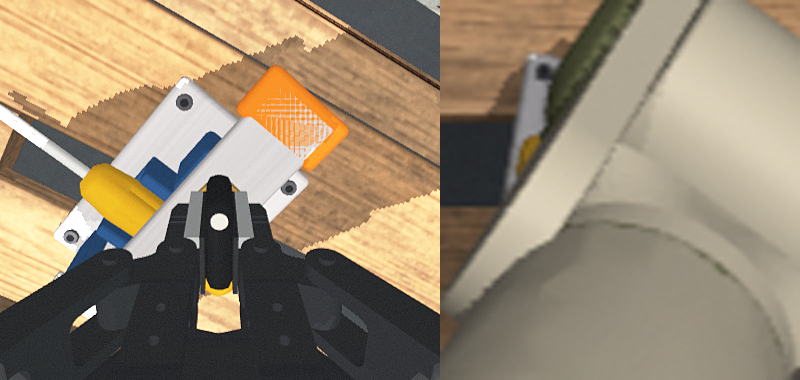

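The view shows the cap down and the driver in its groove. The wing is flat between the pads, with its dot on the tool's centre line at (219,222). Tool yaw is 209.4°, about 89.5° back from the seat. I'm handing in.

```bash
python3 -c "
from rig import *
print(finish_job())"
```

```text
the job is handed in; nothing more can be done
None
```

I handed the job in at about 11 s, no verdict returned: cap fully down, wing screw seated then backed off about 90° and still gripped at about 40 N, the screwdriver still in its groove, and the arm never went near the tub, bowl or pliers.

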